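Start a long cycle on the tool steriliser

ROBOT

A 7-joint arm with a two-finger parallel gripper is mounted at the origin on a cart in front of the work surface, level with it; the furniture and walls round the work are solid. World frame = base frame: x ahead of the robot, y to its left, z up, the work surface at z = 0. Lengths are in m, angles in rad, forces in N, time in s.
With the tool pointing down it reaches from about 0.4 to 0.875 m from the base axis. Payload 19.3 kg.
Tool frame: the origin (TCP) lies midway between the tips of the shut fingers; the grasp point (between the pads) lies 19 mm behind it; z points along the fingers, y is the line along which they close (so a half turn about z gives the same grasp; the last joint's range is limited). The gripper opens to 85 mm and grips with 20 to 120 N. Pads are 22 mm wide; open, the fingers measure 114 mm over their backs; the gripper's body (76 mm by 85 mm) begins 54 mm behind the grasp point. The pads swing forward as they close: fully open they stand 13 mm farther back than shut.
Start: joints at [-1.326, 0.521, -0.036, 1.599, 0.021, 1.021, -0.113], TCP at [0.194, 0.594, 0.231] pointing down, gripper open.
Joint ranges: [-2.91, 2.91], [-0.3, 2.13], [-1.5, 1.42], [0.17, 2.43], [-1.26, 4.41], [0.16, 1.93], [-2.52, 2.52]. Speed limits (rad/s): [1.89, 1.89, 2.39, 2.39, 3.01, 3.01, 3.01].

INTERFACE

Orientations are given as [roll, pitch, yaw] about the fixed x, y, z axes, in that order (R = Rz(yaw) Ry(pitch) Rx(roll)).
In Python, from workcell import * gives the robot as it stands. The module is installed in compiled form; this text tells all that it offers.
- The arm moves only by the tool play_rows, never from a script. Its argument "deltas" is a list of rows, each a list of 7 numbers: the shift along the tool's x, y, z in units of 500 mm (1.0 is 500 mm), then the turn, a rotation vector about the tool's x, y, z in units of 120 degrees (1.0 is 120 degrees), then the closure, from 0 (fully open) to 1 (shut). A call has 1 to 10 rows; each row is the pose to reach, as a shift and turn from the pose commanded when the call began, along the tool's axes at that moment; what a row does not reach only later rows make up. A row lasts 1/10 s, in which the tool goes at most 50 mm and 8.59 degrees, less where a joint would pass 70% of its speed; a pose out of reach is approached as far as the arm can. A call with a number of a shift or a turn outside -1 to 1 is refused whole. A call with a gripper value outside its range is refused whole. The fingers move at their own pace and stop on an object; "newtons" is the grip in N (left out, the last holds). Time passes only in rows, so rows that repeat a pose let the fingers close. It gives the time, the measured TCP pose, the force, the opening and the grip force at its end, in the units of the state.
- observe(): the state, without advancing time (a new reading comes with each control period).
- grab_frame(name): name is "scene" or "top"; returns the picture (384x512x3 uint8, red, green, blue); there is no depth.
- get_calibration(name): a dict with "fovy" (degrees; the focal length in pixels is half the picture's height over the tangent of half this angle, whatever the lens; pixels are square), "cx", "cy" (the principal point, pixels), "xyz" and "rotation" of the camera in the world. Camera axes: x right, y down, z forward; pixel columns grow to the right and rows downward; lengths in m; the calibration is good to about 2 mm. A picture is of the moment at which its call begins. get_calibration takes no time and is no camera call.
- job_done(): hands the job in; it is judged then, once.
The state is a dict: "clock": time; "qpos": joint angles; "qd": joint speeds; "joint_efforts": joint torques, N m; "position": TCP position; "tool_rot": TCP orientation; "force": force on the tool from outside, world axes, zero at the start; "moment": the same for the moment, N m; "grip_width": finger opening in m; "finger_force": force on a finger pad.
Only numpy, scipy, OpenCV 4.12 (cv2) and the standard library are available. Lean on these libraries where they do the work, as an engineer would, in place of code of your own. Each camera call takes 0.05 s, during which the arm holds its last target. There are 200 camera calls.

TASK

Start a long cycle on the tool steriliser, using only light fingertip touches: push its raised lid fully shut, press the front end of the wide power rocker, then the front end of the narrow cycle rocker, so that each tips over and stays, and last press the large round start key well in and let it spring back. Work in that order, keep every touch gentle, leave the square cancel key alone, and do not pick up, shift or knock the tools lying in it or the things beside it.

Things in the scene. Friction and masses are not known exactly. Their poses are not given: they have to be found in the camera images.
- steriliser: White tool steriliser, 240 deep (x) x 250 wide (y) mm, fixed to the counter; press slowly (a 5 N force stop at 20 mm/s is safe; over 50 N is not). Origin: centre of underside; x runs front to back, y to the left. Control deck in front, 57 mm high; chamber rim 86 mm. Controls 81 mm before the origin: power rocker y +88 mm, cycle rocker +40, flat display, square cancel key -34, round start key -86
- lid (a joint): Lid angle in rad: 0 shut (counts as shut below 0.04), grows as the lid is raised, at most 1.2; starts at 0.55 to 1.0. The hinge is stiff, so the lid stays where it is left; 0.5 to 2 N at the front edge moves it. The lid is a white frame 160 (hinge to front) x 250 x 14 mm with a smoked pane
- lid_front (a point): Point on the lid's outer (upper) face, middle of its front bar, 149 mm from the hinge axis; it swings with the lid, and lies about 100 mm above the counter when shut. A 10 mm finger lip stands out in front of this bar
- lid_hinge (a point): Point on the lid's hinge axis, middle of the back edge, 86 mm above the counter; the axis runs along the steriliser's y; the outer face lies 14 mm over it. Its own axes turn with the lid
- power (a joint): Wide black power rocker, 48 long (x) x 32 wide (y) mm, hinged across its middle. 0 = off (front end about 16 mm over the deck), 0.24 rad = front end fully down (10 mm over the deck); on from 0.17. Stays where it is left; about 2 N on the front end tips it
- power_front (a point): Press point on top of the power rocker's front half, 17 mm in front of its hinge line; about 4 mm travel downwards
- cycle (a joint): Narrow black cycle rocker, 48 long (x) x 18 wide (y) mm, same build as the power rocker: 0 = short, 0.24 rad = front end fully down; long from 0.17
- cycle_front (a point): Press point on top of the cycle rocker's front half, 17 mm in front of its hinge line; about 4 mm travel downwards
- start (a joint): Round white start key, 30 mm across, travel in m: 0 released, 0.005 fully in; pressed from 0.003. Springs back by itself; 1.2 N starts it, 4 N holds it fully in
- start_top (a point): Centre of the top of the start key, 9 mm over the deck when released
- cancel (a joint): Square white cancel key, 18 x 18 mm, travel in m, 0 released, 0.004 fully in; not to be pressed
- scissors: Small steel scissors, 57 x 123 x 6 mm, lying loose in the steriliser's tray; origin: centre of the underside. Leave alone
- tweezers: Steel tweezers, 12 x 98 x 9 mm, lying loose in the steriliser's tray; origin: centre of the underside. Leave alone
- oil_bottle: Amber dropper bottle, 33 mm across, 102 mm tall, standing beside the steriliser; origin: centre of its underside. Leave alone
- wax_cartridge: Flat-sided wax cartridge with a white cap, 30 x 38 mm, 98 mm tall, standing beside the steriliser; origin: centre of its underside. Leave alone

How it is judged:
On the way, in this order (a step that is already met when the one before it is completed fails the run):
1. the lid is pushed fully shut (value of joint lid below 0.04 rad), for 0.1 s.
2. the power rocker's front end is pressed down, with the lid shut (value of joint power above 0.17 rad and value of joint lid below 0.04 rad), for 0.1 s.
3. the cycle rocker's front end is pressed down, with the power on (all of step 2 and value of joint cycle above 0.17 rad), for 0.1 s.
4. the start key is pressed in by the fingers (value of joint start above 0.003 m and contact force between the fingers and steriliser above 0.5 N), for 0.1 s.
At the end, for the whole second after the job is handed in: Lid shut (under 0.04 rad), power and cycle rockers both over 0.17 rad, start and cancel keys sprung back (under 1 mm), scissors and tweezers within 20 mm, bottle and cartridge within 15 mm of their starts (all of step 3 and value of joint each of start, cancel below 0.001 m and distance of each of scissors, tweezers from where it was at the start of the episode below 0.02 m and distance of each of oil_bottle, wax_cartridge from where it was at the start of the episode below 0.015 m); the robot touches nothing.
It fails at once if the steriliser pressed or pushed harder than 50 N (contact force between any of the fingers, the arm and steriliser above 50 N).
It fails at once if the cancel key pressed, or the start key pressed before lid, power and cycle are set (value of joint cancel above 0.002 m or (value of joint start above 0.002 m and (value of joint lid above 0.04 rad or value of joint any of power, cycle below 0.17 rad))).
It fails at once if the tools in the steriliser disturbed (distance of any of scissors, tweezers from where it was at the start of the episode above 0.02 m or contact force between any of the fingers, the arm and scissors above 0.5 N or contact force between any of the fingers, the arm and tweezers above 0.5 N).
It fails at once if a thing beside the steriliser shifted or knocked over (distance of any of oil_bottle, wax_cartridge from where it was at the start of the episode above 0.015 m or angle between any of oil_bottle, wax_cartridge's own z axis and vertical above 0.3 rad).
It also fails if it takes over 58 s, if anything falls off the work surface, if the arm or the gripper's body presses on something with over 40 N, if the wrist force passes 120 N, or if a joint passes its speed limit or range.

## Working session

There is one attempt and no reset: what is moved stays moved. The work goes in short steps, Python scripts to look and compute and a tool call to move; the robot and the scene stay as the last step left them, time stands still between calls to the robot, and variables do not carry over. Pictures are saved under pics/ and viewed, at most 10 in all, crops included, and the job is handed in when it is done.

Besides the shell and the picture viewer there is one more tool, called after ">>>" in YAML: its name, and indented under it one key for each argument. play_rows: Moves the arm, as the interface text tells. Its arguments: {"type":"object","properties":{"deltas":{"type":"array"},"newtons":{"type":"number"}},"required":["deltas"]}

```bash
mkdir -p pics; python3 - <<'E'
from workcell import *
import cv2
for n in("scene","top"):
    f=grab_frame(n); cv2.imwrite(f"pics/{n}0.png",cv2.resize(f[:,:,::-1],(800,600),interpolation=cv2.INTER_CUBIC))
    print(n,get_calibration(n))
print(observe())
E
```

```text
scene {'fovy': 42.750844452466104, 'cx': 248.90247959404186, 'cy': 196.40629211894324, 'xyz': array([0.20048491, 0.48587889, 0.78447311]), 'rotation': array([-2.33296778e+00, -2.33703810e-03, -2.61500421e+00])}
top {'fovy': 42.637366921324954, 'cx': 256.50386398480725, 'cy': 193.72215439178296, 'xyz': array([ 0.38489237, -0.15745767,  1.08192655]), 'rotation': array([-2.96693883, -0.00586116, -1.55774456])}
{'clock': 0.1, 'qpos': array([-1.3261798 ,  0.52196057, -0.0363315 ,  1.59990034,  0.02118271,
        1.02109645, -0.11283553]), 'qd': array([ 0.0003345 , -0.00095121, -0.00039389, -0.00211048, -0.00015991,
       -0.00182799, -0.00042426]), 'joint_efforts': array([ 2.62615438e-03, -9.28488851e+01,  1.98397905e+00, -3.70529330e+01,
        1.82258250e-02,  5.44742899e-03,  3.65035703e-05]), 'position': array([0.19346378, 0.59401258, 0.23079753]), 'tool_rot': array([-3.14061336e+00,  5.02815320e-05,  2.82672322e+00]), 'force': array([ 0.30045035,  0.52985298, -0.78679074]), 'moment': array([ 0.03504985, -0.00617866, -0.0287178 ]), 'finger_force': 0.0, 'grip_width': 0.08554748958167938}
```

View pics/scene0.png

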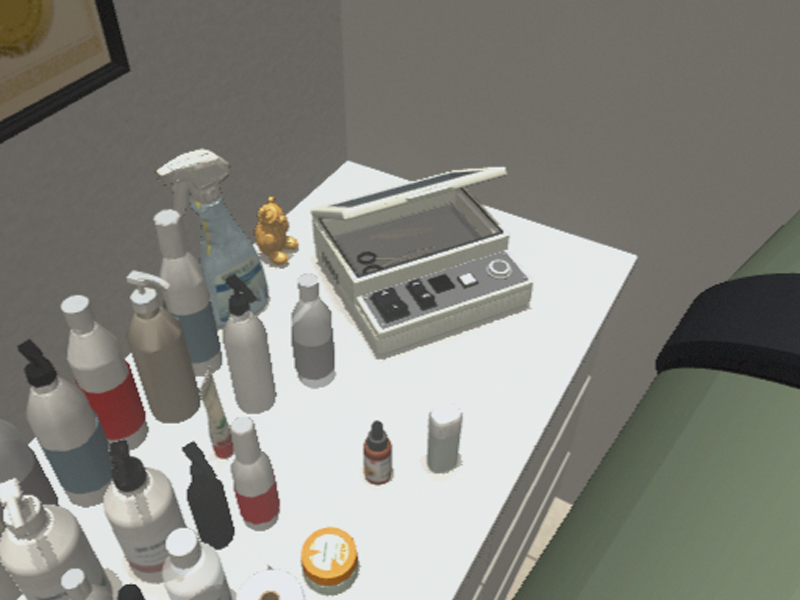

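View pics/top0.png

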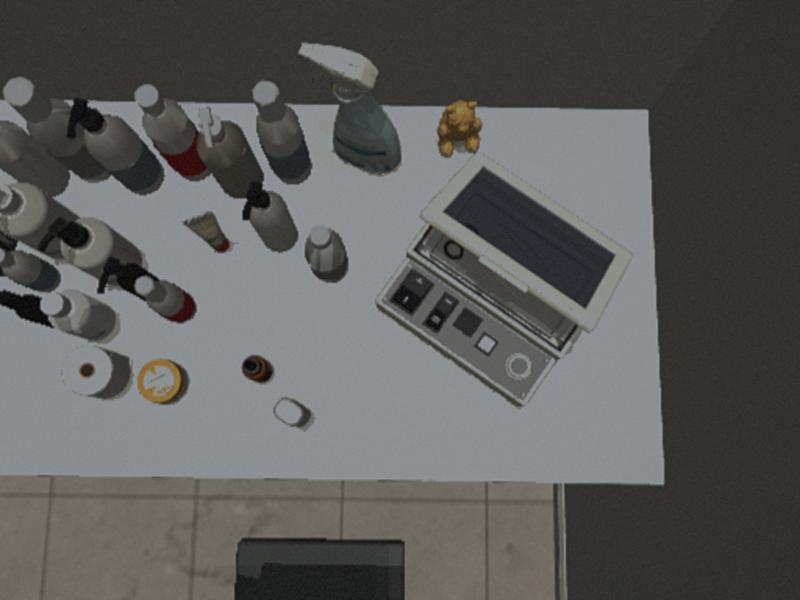

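The scene view shows the steriliser with its lid half raised. From the top view, power is near (408,291), cycle (439,313), cancel (486,343) and start (518,366). I'll zoom in on both.

```bash
python3 - <<'E'
import cv2
from workcell import *
a=grab_frame("top")[:,:,::-1]; b=grab_frame("scene")[:,:,::-1]
cv2.imwrite("pics/t1.png",cv2.resize(a[95:265,240:410],None,fx=3.5,fy=3.5,interpolation=cv2.INTER_CUBIC))
cv2.imwrite("pics/s1.png",cv2.resize(b[100:230,195:345],None,fx=4.5,fy=4.5,interpolation=cv2.INTER_CUBIC))
E
```

```text
(no output)
```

View pics/t1.png

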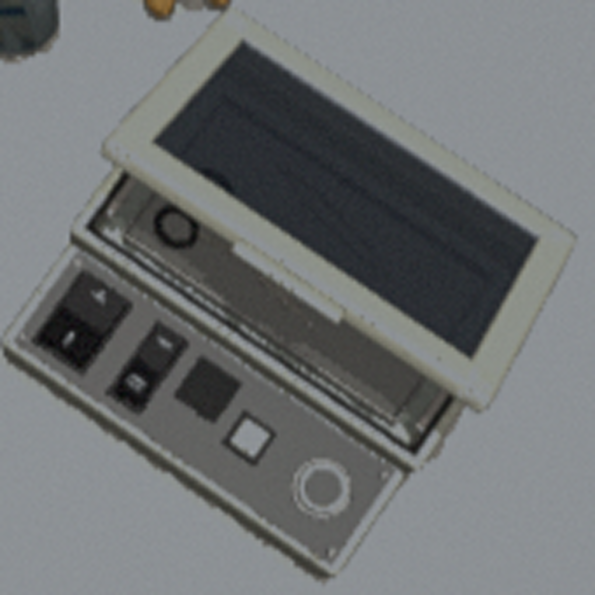

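View pics/s1.png

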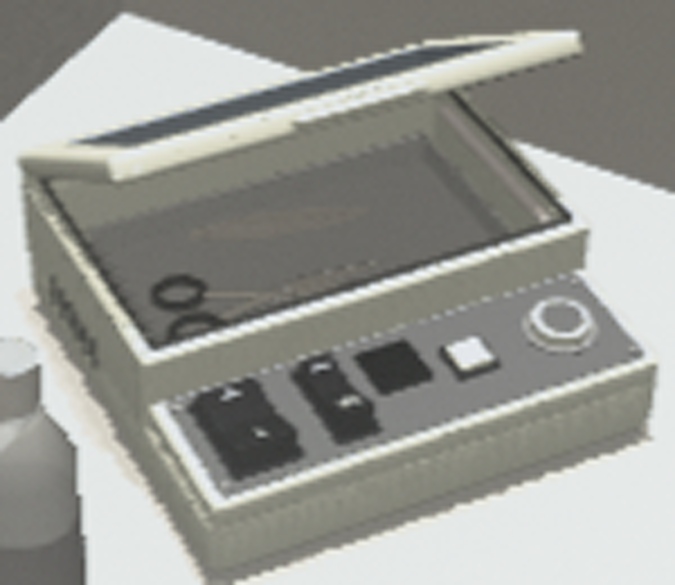

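```bash
cat > fit.py <<'E'
import numpy as np
from scipy.optimize import least_squares
from scipy.spatial.transform import Rotation as R
from workcell import *
C={n:get_calibration(n) for n in("top","scene")}
def proj(n,p):
    c=C[n]; q=R.from_euler('xyz',c["rotation"]).inv().apply(p-c["xyz"]); f=192/np.tan(np.radians(c["fovy"])/2)
    return np.array([c["cx"]+f*q[0]/q[2],c["cy"]+f*q[1]/q[2]])
def top(u,v): return np.array([(u+.5)/3.5-.5+240,(v+.5)/3.5-.5+95])
def sc(u,v): return np.array([(u+.5)/4.5-.5+195,(v+.5)/4.5-.5+100])
def lid(a,hx,r,y,t): # r ahead of hinge, t above
    return np.array([hx-r*np.cos(a)+t*np.sin(a),y,.086+r*np.sin(a)+t*np.cos(a)])
B=[((-.12,.125,.057),top(5,348),sc(205,508)),((-.12,-.125,.057),top(328,580),sc(655,363)),
((-.081,-.086,.066),top(321,488),sc(560,324)),((-.081,-.034,.065),top(248,437),sc(469,353)),
((-.081,.088,.070),top(84,320),sc(247,428)),((-.081,.04,.070),top(147,365),sc(337,397))]
L=[(.16,.125,top(105,152),sc(112,164)),(.16,-.125,top(487,408),sc(579,34)),(0,.125,top(228,10),None),(0,-.125,top(575,237),None)]
def w(s,p): return R.from_euler('z',s[2]).apply(p)+[s[0],s[1],0]
def res(s):
    o=[]
    for p,a,b in B: o+=[proj("top",w(s,p))-a,proj("scene",w(s,p))-b]
    for r,y,a,b in L:
        p=w(s,lid(s[3],s[4],r,y,.014)); o.append(proj("top",p)-a)
        if b is not None:o.append(proj("scene",p)-b)
    return np.concatenate(o)
if __name__=="__main__":
    z=least_squares(res,[.6,-.4,-.5,.6,.12],loss='soft_l1'); s=z.x
    print(s.round(4)); print(res(s).reshape(-1,2).round(1).tolist())
    for k,p in dict(power=(-.098,.088,.073),cycle=(-.098,.04,.073),start=(-.081,-.086,.066),cancel=(-.081,-.034,.065),lidfront=lid(s[3],s[4],.149,0,.014),lidshut=lid(0,s[4],.149,0,.014)).items(): print(k,w(s,p).round(4))
    np.save("s.npy",s)
E
python3 fit.py
```

```text
[ 0.5972 -0.2922 -0.6061  0.5628  0.114 ]
[[-3.4, -2.5], [1.1, 1.1], [2.3, 0.4], [3.2, -0.6], [-0.1, -0.0], [0.6, -0.5], [-0.1, 0.1], [0.5, -0.1], [-1.0, -0.4], [-0.1, -2.5], [-0.2, -0.1], [0.0, -2.0], [-1.3, -3.2], [-0.4, 0.4], [0.1, -0.4], [1.2, 0.3], [-0.6, -1.2], [0.4, 1.2]]
power [ 0.5668 -0.1641  0.073 ]
cycle [ 0.5394 -0.2035  0.073 ]
start [ 0.4816 -0.3168  0.066 ]
cancel [ 0.5113 -0.274   0.065 ]
lidfront [ 0.5935 -0.2896  0.1773]
lidshut [ 0.5684 -0.2723  0.1   ]
```

```bash
cat > go.py <<'E'
import sys,numpy as np
from scipy.spatial.transform import Rotation as R
from workcell import observe
o=observe(); T=R.from_euler('xyz',o["tool_rot"])
print(o["clock"],o["position"].round(4),o["tool_rot"].round(3),o["force"].round(2),o["qpos"].round(2))
for a in sys.argv[1:]:
    x,y,z,yaw=map(float,a.split(','))
    d=T.inv().apply(np.array([x,y,z])-o["position"])/.5
    r=(T.inv()*R.from_euler('xyz',[np.pi,0,yaw])).as_rotvec()/np.radians(120)
    print(a,d.round(4),r.round(4))
E
python3 - <<'E'
import numpy as np
from fit import *
s=np.load("s.npy")
print([w(s,lid(a,s[4],.149,0,.014)).round(4).tolist() for a in (.56,.4,.2,0)])
E
python3 go.py 0.194,0.594,0.4,2.8267 0.5,0.27,0.40,1.9 .595,-.29,.3,.965
```

```text
[[0.5933, -0.2895, 0.177], [0.5826, -0.2821, 0.1569], [0.5732, -0.2756, 0.1293], [0.5684, -0.2723, 0.1]]
0.2 [0.1935 0.594  0.231 ] [-3.141  0.     2.827] [ 0.05  0.25 -0.48] [-1.33  0.52 -0.04  1.6   0.02  1.02 -0.11]
0.194,0.594,0.4,2.8267 [-0.001  -0.     -0.3381] [-0.0004  0.      0.    ]
0.5,0.27,0.40,1.9 [-0.7836 -0.4266 -0.3377] [-3.000e-04  2.000e-04  4.425e-01]
.595,-.29,.3,.965 [-1.3111 -1.4326 -0.1369] [-2.000e-04  4.000e-04  8.889e-01]
```

>>> play_rows:
  deltas:
    - [0,0,-0.1,0,0,0,1]
    - [0,0,-0.2,0,0,0,1]
    - [0,0,-0.3,0,0,0,1]
    - [0,0,-0.34,0,0,0,1]
    - [0,0,-0.34,0,0,0,1]
  newtons: 20

```text
clock: 0.7
position: [0.1937, 0.595, 0.4045]
tool_rot: [3.137, -0.0, 2.827]
force: [-0.5, 0.2, -0.2]
grip_width: 0.0123
finger_force: 0.0
```

```bash
python3 go.py 0.5,0.27,0.40,1.9 .595,-.29,.3,.965
```

```text
0.7 [0.1937 0.595  0.4045] [ 3.137 -0.     2.827] [-0.5   0.17 -0.22] [-1.33  0.4  -0.02  1.35  0.01  1.39 -0.1 ]
0.5,0.27,0.40,1.9 [-0.7837 -0.4284  0.0066] [ 0.002  -0.0013  0.4425]
.595,-.29,.3,.965 [-1.3114 -1.4354  0.2015] [ 0.0014 -0.0023  0.8889]
```

>>> play_rows:
  deltas:
    - [-0.78,-0.43,0,0,0,0.44,1]
    - [-0.78,-0.43,0,0,0,0.44,1]
    - [-0.78,-0.43,0,0,0,0.44,1]
    - [-0.78,-0.43,0,0,0,0.44,1]
    - [-0.78,-0.43,0,0,0,0.44,1]
    - [-0.78,-0.43,0,0,0,0.44,1]
    - [-0.78,-0.43,0,0,0,0.44,1]
    - [-0.78,-0.43,0,0,0,0.44,1]
    - [-0.78,-0.43,0,0,0,0.44,1]
    - [-0.78,-0.43,0,0,0,0.44,1]

```text
clock: 1.7
position: [0.5011, 0.2634, 0.4003]
tool_rot: [-3.141, 0.003, 1.897]
force: [-0.9, 0.1, -0.4]
grip_width: 0.0001
finger_force: 0.0
```

```bash
python3 go.py .590,-.287,.4,.965 .590,-.287,.25,.965
```

```text
1.7 [0.5011 0.2634 0.4003] [-3.141e+00  3.000e-03  1.897e+00] [-0.85  0.08 -0.4 ] [-0.83  0.3   0.33  1.52 -0.1   1.33 -0.17]
.590,-.287,.4,.965 [-1.0997 -0.1845  0.0038] [4.000e-04 1.400e-03 4.451e-01]
.590,-.287,.25,.965 [-1.0989 -0.1844  0.3038] [4.000e-04 1.400e-03 4.451e-01]
```

>>> play_rows:
  deltas:
    - [-1,-0.18,0,0,0,0.44,1]
    - [-1,-0.18,0,0,0,0.44,1]
    - [-1,-0.18,0,0,0,0.44,1]
    - [-1,-0.18,0,0,0,0.44,1]
    - [-1,-0.18,0,0,0,0.44,1]
    - [-1,-0.18,0,0,0,0.44,1]
    - [-1,-0.18,0,0,0,0.44,1]
    - [-1,-0.18,0,0,0,0.44,1]
    - [-1,-0.18,0,0,0,0.44,1]
    - [-1,-0.18,0,0,0,0.44,1]

```text
clock: 2.7
position: [0.5755, -0.2263, 0.4002]
tool_rot: [-3.14, 0.0, 0.984]
force: [1.9, 1.1, 0.5]
grip_width: 0.0002
finger_force: 0.0
```

```bash
python3 go.py .590,-.287,.4,.965 .590,-.287,.22,.965
```

```text
2.7 [ 0.5755 -0.2263  0.4002] [-3.14   0.     0.984] [1.88 1.1  0.52] [-0.14  0.45  0.66  1.4  -0.28  1.39 -0.07]
.590,-.287,.4,.965 [-0.0851  0.0913  0.0004] [-0.0006  0.0001  0.0092]
.590,-.287,.22,.965 [-0.085   0.0917  0.3604] [-0.0006  0.0001  0.0092]
```

>>> play_rows:
  deltas:
    - [-0.08,0.09,0,0,0,0.01,1]
    - [-0.08,0.09,0.08,0,0,0.01,1]
    - [-0.08,0.09,0.16,0,0,0.01,1]
    - [-0.08,0.09,0.24,0,0,0.01,1]
    - [-0.08,0.09,0.3,0,0,0.01,1]
    - [-0.08,0.09,0.34,0,0,0.01,1]
    - [-0.08,0.09,0.36,0,0,0.01,1]
    - [-0.08,0.09,0.36,0,0,0.01,1]
    - [-0.08,0.09,0.36,0,0,0.01,1]

```text
clock: 3.6
position: [0.5911, -0.2832, 0.222]
tool_rot: [3.141, 0.0, 0.963]
force: [0.0, -0.1, 1.3]
grip_width: 0.0003
finger_force: 0.0
```

```bash
python3 go.py .592,-.288,.177,.965 .585,-.283,.157,.965 .575,-.276,.13,.965 .572,-.274,.101,.965;python3 - <<'E'
from workcell import *
import cv2
cv2.imwrite("pics/s2.png",cv2.resize(grab_frame("scene")[80:230,195:345,::-1],None,fx=3.5,fy=3.5,interpolation=cv2.INTER_CUBIC))
E
```

```text
3.6 [ 0.5911 -0.2832  0.222 ] [3.141 0.    0.963] [ 0.02 -0.07  1.28] [-0.    0.65  0.59  1.55 -0.39  1.06  0.07]
.592,-.288,.177,.965 [-0.0068  0.0068  0.09  ] [ 0.0003  0.     -0.0011]
.585,-.283,.157,.965 [-0.0066 -0.0104  0.13  ] [ 0.0003  0.     -0.0011]
.575,-.276,.13,.965 [-0.0065 -0.0349  0.184 ] [ 0.0003  0.     -0.0011]
.572,-.274,.101,.965 [-0.0067 -0.0421  0.2419] [ 0.0003  0.     -0.0011]
```

View pics/s2.png

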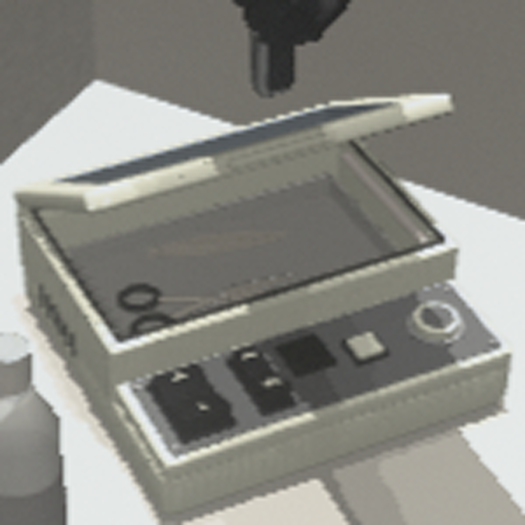

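The fingertip is centred over the lid's front bar, with its tip near (272,95) in the crop. Next I lower it onto the lid.

>>> play_rows:
  deltas:
    - [-0.003,0.003,0.008,0,0,0,1]
    - [-0.006,0.006,0.016,0,0,0,1]
    - [-0.006,0.006,0.024,0,0,0,1]
    - [-0.006,0.006,0.032,0,0,0,1]
    - [-0.006,0.006,0.04,0,0,0,1]
    - [-0.006,0.006,0.048,0,0,0,1]
    - [-0.006,0.006,0.055,0,0,0,1]
    - [-0.006,0.006,0.06,0,0,0,1]
    - [-0.006,0.006,0.065,0,0,0,1]
    - [-0.006,0.006,0.07,0,0,0,1]

```text
clock: 4.65
position: [0.5917, -0.2873, 0.1862]
tool_rot: [3.141, -0.0, 0.963]
force: [-0.3, -0.3, 0.1]
grip_width: 0.0003
finger_force: 0.0
```

>>> play_rows:
  deltas:
    - [0,0,0.005,0,0,0,1]
    - [0,0,0.01,0,0,0,1]
    - [0,0,0.015,0,0,0,1]
    - [0,-0.003,0.02,0,0,0,1]
    - [0,-0.006,0.025,0,0,0,1]
    - [0,-0.01,0.03,0,0,0,1]
    - [0,-0.014,0.035,0,0,0,1]
    - [0,-0.017,0.04,0,0,0,1]
    - [0,-0.02,0.045,0,0,0,1]
    - [0,-0.023,0.05,0,0,0,1]

```text
clock: 5.65
position: [0.5822, -0.2806, 0.1611]
tool_rot: [3.142, -0.0, 0.963]
force: [0.5, 0.0, 0.7]
grip_width: 0.0001
finger_force: 0.2
```

>>> play_rows:
  deltas:
    - [0,-0.002,0.005,0,0,0,1]
    - [0,-0.004,0.01,0,0,0,1]
    - [0,-0.006,0.015,0,0,0,1]
    - [0,-0.008,0.02,0,0,0,1]
    - [0,-0.01,0.025,0,0,0,1]
    - [0,-0.012,0.03,0,0,0,1]
    - [0,-0.014,0.035,0,0,0,1]
    - [0,-0.016,0.04,0,0,0,1]
    - [0,-0.018,0.045,0,0,0,1]
    - [0,-0.02,0.05,0,0,0,1]

```text
clock: 6.65
position: [0.574, -0.2749, 0.1361]
tool_rot: [3.141, 0.0, 0.963]
force: [0.7, -0.7, 0.8]
grip_width: 0.0003
finger_force: 0.2
```

>>> play_rows:
  deltas:
    - [0,-0.001,0.005,0,0,0,1]
    - [0,-0.002,0.01,0,0,0,1]
    - [0,-0.003,0.015,0,0,0,1]
    - [0,-0.003,0.02,0,0,0,1]
    - [0,-0.003,0.025,0,0,0,1]
    - [0,-0.003,0.03,0,0,0,1]
    - [0,-0.003,0.035,0,0,0,1]
    - [0,-0.003,0.04,0,0,0,1]
    - [0,-0.003,0.045,0,0,0,1]
    - [0,-0.003,0.05,0,0,0,1]

```text
clock: 7.65
position: [0.5728, -0.2741, 0.1111]
tool_rot: [3.142, -0.0, 0.963]
force: [-0.3, -0.2, 0.1]
grip_width: -0.0002
finger_force: 0.3
```

>>> play_rows:
  deltas:
    - [0,0,0.004,0,0,0,1]
    - [0,0,0.008,0,0,0,1]
    - [0,0,0.012,0,0,0,1]
    - [0,0,0.015,0,0,0,1]
    - [0,0,0.017,0,0,0,1]
    - [0,0,0.018,0,0,0,1]

```text
clock: 8.25
position: [0.5728, -0.2741, 0.1022]
tool_rot: [-3.141, 0.0, 0.963]
force: [-0.3, -0.4, 0.0]
grip_width: -0.0
finger_force: 0.2
```

>>> play_rows:
  deltas:
    - [0,0,0.001,0,0,0,1]
    - [0,0,0.002,0,0,0,1]
    - [0,0,0.002,0,0,0,1]

```text
clock: 8.55
position: [0.5728, -0.2741, 0.1013]
tool_rot: [3.141, 0.0, 0.963]
force: [0.3, -0.5, 0.4]
grip_width: -0.0003
finger_force: 0.0
```

>>> play_rows:
  deltas:
    - [0,0,0.001,0,0,0,1]
    - [0,0,0.002,0,0,0,1]
    - [0,0,0.003,0,0,0,1]
    - [0,0,0.003,0,0,0,1]

```text
clock: 8.95
position: [0.5729, -0.2742, 0.1005]
tool_rot: [3.141, -0.0, 0.963]
force: [-2.8, 2.1, 11.0]
grip_width: 0.0002
finger_force: 5.7
```

```bash
python3 - <<'E'
from workcell import *
import cv2
cv2.imwrite("pics/s3.png",cv2.resize(grab_frame("scene")[80:230,195:345,::-1],None,fx=3.5,fy=3.5,interpolation=cv2.INTER_CUBIC))
E
```

```text
(no output)
```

View pics/s3.png

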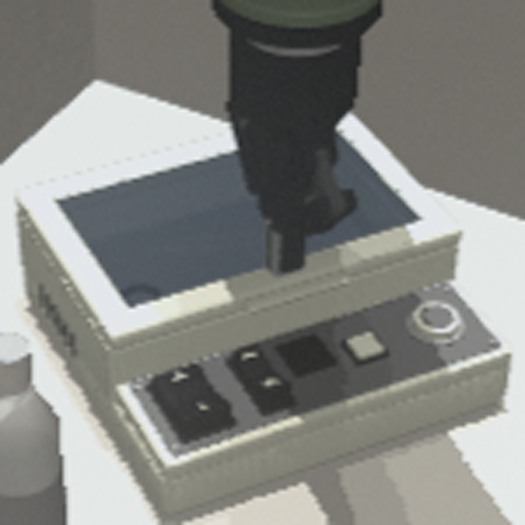

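The lid is flat and shut, and the 11 N reading shows it has reached its stop. Next I raise the finger and move to the power rocker.

```bash
python3 go.py .573,-.274,.14,.965 .567,-.164,.14,.965 .567,-.164,.085,.965
```

```text
9.0 [ 0.5729 -0.2741  0.1004] [ 3.141 -0.     0.963] [-2.75  3.23 11.26] [ 0.03  0.76  0.5   1.69 -0.48  0.81  0.14]
.573,-.274,.14,.965 [ 0.0004  0.     -0.0791] [ 0.0002 -0.0002 -0.0011]
.567,-.164,.14,.965 [ 0.1741 -0.1355 -0.0791] [ 0.0002 -0.0002 -0.0011]
.567,-.164,.085,.965 [ 0.1741 -0.1355  0.0309] [ 0.0002 -0.0002 -0.0011]
```

>>> play_rows:
  deltas:
    - [0,0,-0.04,0,0,0,1]
    - [0,0,-0.08,0,0,0,1]
    - [0.06,-0.045,-0.08,0,0,0,1]
    - [0.12,-0.09,-0.08,0,0,0,1]
    - [0.174,-0.135,-0.08,0,0,0,1]
    - [0.174,-0.135,-0.06,0,0,0,1]
    - [0.174,-0.135,-0.02,0,0,0,1]
    - [0.174,-0.135,0.01,0,0,0,1]
    - [0.174,-0.135,0.025,0,0,0,1]
    - [0.174,-0.135,0.03,0,0,0,1]

```text
clock: 10.0
position: [0.5667, -0.1646, 0.084]
tool_rot: [-3.141, 0.001, 0.962]
force: [-0.3, -0.9, 0.1]
grip_width: 0.0004
finger_force: 0.0
```

```bash
python3 go.py .567,-.164,.085,.965; python3 - <<'E'
from workcell import *
import cv2,numpy as np
k=dict(interpolation=cv2.INTER_CUBIC)
a=cv2.resize(grab_frame("scene")[150:240,215:315,::-1],(400,360),**k)
b=cv2.resize(grab_frame("top")[140:230,230:330,::-1],(400,360),**k)
cv2.imwrite("pics/c4.png",np.hstack([a,b]))
E
```

```text
10.0 [ 0.5667 -0.1646  0.084 ] [-3.141e+00  1.000e-03  9.620e-01] [-0.34 -0.88  0.14] [-0.15  0.72  0.49  1.82 -0.5   0.72  0.01]
.567,-.164,.085,.965 [ 0.0013 -0.0002 -0.002 ] [-0.0004  0.0003 -0.0014]
```

View pics/c4.png

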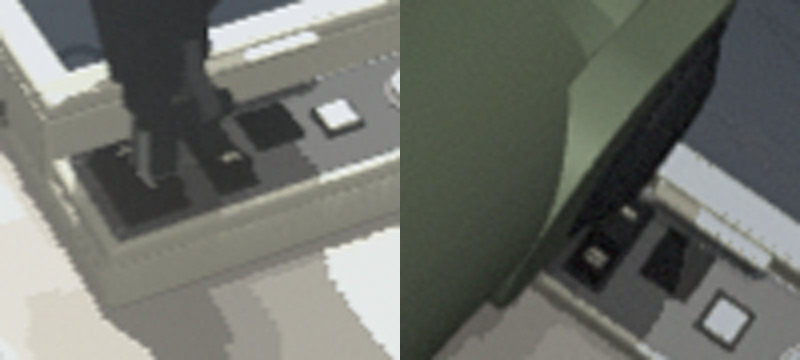

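The left half of the crop shows the fingertip at about (155,175), right over the front half of the power rocker. I press slowly from here.

>>> play_rows:
  deltas:
    - [0,0,0.004,0,0,0,1]
    - [0,0,0.008,0,0,0,1]
    - [0,0,0.012,0,0,0,1]
    - [0,0,0.016,0,0,0,1]
    - [0,0,0.019,0,0,0,1]
    - [0,0,0.022,0,0,0,1]
    - [0,0,0.024,0,0,0,1]

```text
clock: 10.8
position: [0.5671, -0.1641, 0.0727]
tool_rot: [-3.142, 0.0, 0.963]
force: [0.4, -0.2, -1.0]
grip_width: 0.0004
finger_force: 0.0
```

>>> play_rows:
  deltas:
    - [0,0,0.002,0,0,0,1]
    - [0,0,0.004,0,0,0,1]
    - [0,0,0.004,0,0,0,1]

```text
clock: 11.1
position: [0.5669, -0.164, 0.0707]
tool_rot: [-3.141, 0.0, 0.963]
force: [-0.4, -0.2, 1.2]
grip_width: -0.0001
finger_force: 0.7
```

Contact made; I continue until the force rises at the stop.

>>> play_rows:
  deltas:
    - [0,0,0.002,0,0,0,1]
    - [0,0,0.004,0,0,0,1]
    - [0,0,0.004,0,0,0,1]

```text
clock: 11.4
position: [0.5671, -0.1641, 0.0687]
tool_rot: [-3.142, 0.0, 0.963]
force: [-1.4, 0.9, 1.3]
grip_width: -0.0002
finger_force: 0.6
```

>>> play_rows:
  deltas:
    - [0,0,0.001,0,0,0,1]
    - [0,0,0.002,0,0,0,1]
    - [0,0,0.002,0,0,0,1]

```text
clock: 11.7
position: [0.5671, -0.1641, 0.0678]
tool_rot: [-3.142, 0.0, 0.963]
force: [-1.7, 0.8, 2.2]
grip_width: 0.0001
finger_force: 0.8
```

>>> play_rows:
  deltas:
    - [0,0,0.001,0,0,0,1]
    - [0,0,0.002,0,0,0,1]
    - [0,0,0.002,0,0,0,1]

```text
clock: 12.0
position: [0.5671, -0.1641, 0.0667]
tool_rot: [3.142, 0.0, 0.963]
force: [-0.2, 1.6, 0.4]
grip_width: 0.0002
finger_force: 0.7
```

>>> play_rows:
  deltas:
    - [0,0,0.001,0,0,0,1]
    - [0,0,0.001,0,0,0,1]

```text
clock: 12.2
position: [0.5671, -0.1642, 0.0664]
tool_rot: [3.142, -0.0, 0.963]
force: [-1.3, 1.3, 4.2]
grip_width: -0.0001
finger_force: 2.0
```

>>> play_rows:
  deltas:
    - [0,0,0.001,0,0,0,1]
    - [0,0,0.001,0,0,0,1]

```text
clock: 12.4
position: [0.5672, -0.1641, 0.0662]
tool_rot: [3.142, -0.0, 0.963]
force: [-3.1, 2.3, 10.3]
grip_width: -0.0002
finger_force: 4.9
```

```bash
python3 go.py .567,-.164,.09,.965 .5395,-.2035,.09,.965 .5395,-.2035,.074,.965
```

```text
12.4 [ 0.5672 -0.1641  0.0662] [ 3.142 -0.     0.963] [-3.15  2.26 10.31] [-0.14  0.75  0.47  1.83 -0.51  0.69  0.03]
.567,-.164,.09,.965 [ 0.     -0.0004 -0.0477] [ 0.     -0.0001 -0.0011]
.5395,-.2035,.09,.965 [-0.0962 -0.0004 -0.0477] [ 0.     -0.0001 -0.0011]
.5395,-.2035,.074,.965 [-0.0962 -0.0004 -0.0157] [ 0.     -0.0001 -0.0011]
```

>>> play_rows:
  deltas:
    - [0,0,-0.025,0,0,0,1]
    - [0,0,-0.05,0,0,0,1]
    - [-0.05,0,-0.05,0,0,0,1]
    - [-0.096,0,-0.05,0,0,0,1]
    - [-0.096,0,-0.04,0,0,0,1]
    - [-0.096,0,-0.03,0,0,0,1]
    - [-0.096,0,-0.022,0,0,0,1]
    - [-0.096,0,-0.018,0,0,0,1]
    - [-0.096,0,-0.016,0,0,0,1]

```text
clock: 13.3
position: [0.5399, -0.203, 0.0735]
tool_rot: [-3.141, 0.0, 0.964]
force: [1.2, -0.3, -0.3]
grip_width: -0.0
finger_force: 0.0
```

```bash
python3 go.py; python3 - <<'E'
from workcell import *
import cv2,numpy as np
k=dict(interpolation=cv2.INTER_CUBIC)
a=cv2.resize(grab_frame("scene")[150:240,215:315,::-1],(600,540),**k)
cv2.imwrite("pics/c5.png",a)
E
```

```text
13.3 [ 0.5399 -0.203   0.0735] [-3.141  0.     0.964] [ 1.16 -0.25 -0.3 ] [-0.07  0.72  0.48  1.86 -0.5   0.68  0.1 ]
```

View pics/c5.png

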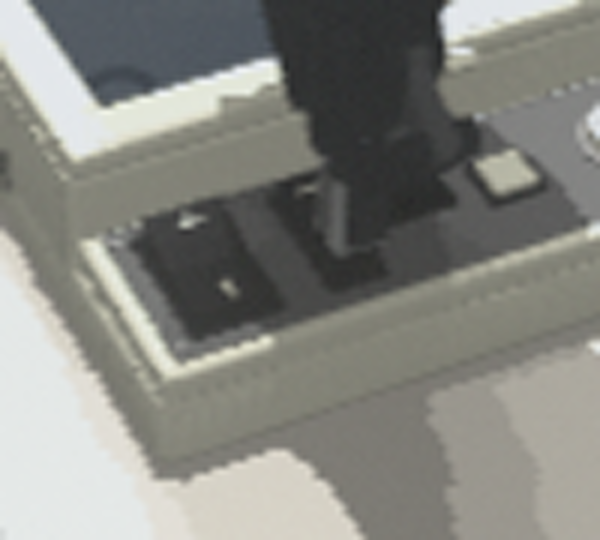

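The power rocker has tipped forward. The fingertip, near (350,245), is over the front half of the cycle rocker. I press down to about 0.067 and then go in fine steps.

>>> play_rows:
  deltas:
    - [0,0,0.002,0,0,0,1]
    - [0,0,0.004,0,0,0,1]
    - [0,0,0.006,0,0,0,1]
    - [0,0,0.008,0,0,0,1]
    - [0,0,0.009,0,0,0,1]
    - [0,0,0.01,0,0,0,1]

```text
clock: 13.95
position: [0.5396, -0.2035, 0.0688]
tool_rot: [-3.141, -0.0, 0.963]
force: [-3.3, 1.9, 2.1]
grip_width: 0.0002
finger_force: 1.4
```

>>> play_rows:
  deltas:
    - [0,0,0.001,0,0,0,1]
    - [0,0,0.002,0,0,0,1]
    - [0,0,0.003,0,0,0,1]
    - [0,0,0.003,0,0,0,1]

```text
clock: 14.35
position: [0.5397, -0.2036, 0.0672]
tool_rot: [-3.142, 0.0, 0.963]
force: [-1.3, 1.4, 1.3]
grip_width: 0.0
finger_force: 0.7
```

>>> play_rows:
  deltas:
    - [0,0,0.001,0,0,0,1]
    - [0,0,0.001,0,0,0,1]

```text
clock: 14.55
position: [0.5397, -0.2035, 0.0667]
tool_rot: [3.142, 0.0, 0.963]
force: [-1.3, 0.7, 1.3]
grip_width: -0.0001
finger_force: 0.8
```

>>> play_rows:
  deltas:
    - [0,0,0.001,0,0,0,1]
    - [0,0,0.001,0,0,0,1]

```text
clock: 14.75
position: [0.5397, -0.2036, 0.0664]
tool_rot: [3.142, -0.0, 0.963]
force: [-1.5, 1.0, 4.5]
grip_width: -0.0003
finger_force: 2.1
```

>>> play_rows:
  deltas:
    - [0,0,0.001,0,0,0,1]
    - [0,0,0.001,0,0,0,1]

```text
clock: 14.95
position: [0.5397, -0.2036, 0.0661]
tool_rot: [3.142, -0.0, 0.963]
force: [-2.5, 2.5, 10.8]
grip_width: -0.0004
finger_force: 5.0
```

```bash
python3 go.py .54,-.2035,.095,.965 .482,-.3165,.095,.965 .482,-.3165,.07,.965
```

```text
14.95 [ 0.5397 -0.2036  0.0661] [ 3.142 -0.     0.963] [-2.53  2.55 10.78] [-0.06  0.73  0.47  1.87 -0.51  0.66  0.11]
.54,-.2035,.095,.965 [ 0.0005  0.0004 -0.0578] [ 0.     -0.0001 -0.0012]
.482,-.3165,.095,.965 [-0.2513  0.0344 -0.0579] [ 0.     -0.0001 -0.0012]
.482,-.3165,.07,.965 [-0.2513  0.0343 -0.0079] [ 0.     -0.0001 -0.0012]
```

>>> play_rows:
  deltas:
    - [0,0,-0.03,0,0,0,1]
    - [0,0,-0.06,0,0,0,1]
    - [-0.08,0.012,-0.06,0,0,0,1]
    - [-0.16,0.024,-0.06,0,0,0,1]
    - [-0.25,0.034,-0.06,0,0,0,1]
    - [-0.25,0.034,-0.05,0,0,0,1]
    - [-0.25,0.034,-0.035,0,0,0,1]
    - [-0.25,0.034,-0.02,0,0,0,1]
    - [-0.25,0.034,-0.014,0,0,0,1]
    - [-0.25,0.034,-0.014,0,0,0,1]

```text
clock: 15.95
position: [0.4825, -0.3149, 0.0723]
tool_rot: [-3.141, 0.0, 0.964]
force: [-0.8, 0.1, 0.0]
grip_width: 0.0002
finger_force: 0.0
```

```bash
python3 go.py; python3 - <<'E'
from workcell import *
import cv2,numpy as np
k=dict(interpolation=cv2.INTER_CUBIC)
a=cv2.resize(grab_frame("scene")[130:230,220:340,::-1],(600,500),**k)
cv2.imwrite("pics/c6.png",a)
E
```

```text
15.95 [ 0.4825 -0.3149  0.0723] [-3.141  0.     0.964] [-0.78  0.06  0.02] [ 0.16  0.72  0.46  1.87 -0.49  0.67  0.3 ]
```

View pics/c6.png

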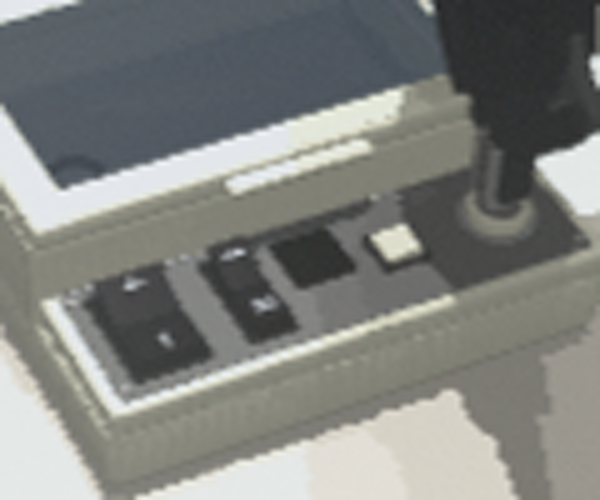

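Both rockers are tipped, and the fingertip is centred on the start key at about (500,205). I press it in.

>>> play_rows:
  deltas:
    - [0,0,0.003,0,0,0,1]
    - [0,0,0.006,0,0,0,1]
    - [0,0,0.009,0,0,0,1]
    - [0,0,0.012,0,0,0,1]
    - [0,0,0.014,0,0,0,1]
    - [0,0,0.016,0,0,0,1]
    - [0,0,0.016,0,0,0,1]

```text
clock: 16.7
position: [0.4823, -0.3159, 0.0648]
tool_rot: [3.141, 0.0, 0.963]
force: [-0.1, 0.4, 1.7]
grip_width: 0.0005
finger_force: 0.9
```

>>> play_rows:
  deltas:
    - [0,0,0.001,0,0,0,1]
    - [0,0,0.002,0,0,0,1]
    - [0,0,0.003,0,0,0,1]
    - [0,0,0.003,0,0,0,1]

```text
clock: 17.1
position: [0.4823, -0.3159, 0.0633]
tool_rot: [3.141, 0.0, 0.963]
force: [-0.0, -0.0, 1.7]
grip_width: -0.0004
finger_force: 1.3
```

>>> play_rows:
  deltas:
    - [0,0,0.001,0,0,0,1]
    - [0,0,0.002,0,0,0,1]
    - [0,0,0.002,0,0,0,1]

```text
clock: 17.4
position: [0.4823, -0.3159, 0.0623]
tool_rot: [3.141, 0.0, 0.963]
force: [1.0, -0.2, 3.4]
grip_width: -0.0001
finger_force: 1.6
```

>>> play_rows:
  deltas:
    - [0,0,0.001,0,0,0,1]
    - [0,0,0.002,0,0,0,1]
    - [0,0,0.002,0,0,0,1]

```text
clock: 17.7
position: [0.4823, -0.3159, 0.0613]
tool_rot: [3.141, 0.0, 0.963]
force: [2.3, 0.5, 3.7]
grip_width: 0.0002
finger_force: 1.9
```

>>> play_rows:
  deltas:
    - [0,0,0.001,0,0,0,1]
    - [0,0,0.001,0,0,0,1]
    - [0,0,0.001,0,0,0,1]

```text
clock: 18.0
position: [0.4824, -0.316, 0.0611]
tool_rot: [3.141, -0.0, 0.963]
force: [1.0, -0.7, 7.3]
grip_width: -0.0005
finger_force: 3.8
```

>>> play_rows:
  deltas:
    - [0,0,-0.02,0,0,0,1]
    - [0,0,-0.06,0,0,0,1]
    - [0,0,-0.12,0,0,0,1]
    - [0,0,-0.2,0,0,0,1]
    - [0,0,-0.28,0,0,0,1]
    - [0,0,-0.34,0,0,0,1]
    - [0,0,-0.36,0,0,0,1]
    - [0,0,-0.36,0,0,0,1]
    - [0,0,-0.36,0,0,0,1]

```text
clock: 18.9
position: [0.4818, -0.3154, 0.2399]
tool_rot: [-3.14, 0.0, 0.963]
force: [0.2, 0.4, -0.2]
grip_width: -0.0
finger_force: 0.0
```

```bash
python3 - <<'E'
from workcell import *
import cv2
cv2.imwrite("pics/s7.png",cv2.resize(grab_frame("scene")[100:320,195:355,::-1],None,fx=2.7,fy=2.7,interpolation=cv2.INTER_CUBIC))
E
```

```text
(no output)
```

View pics/s7.png

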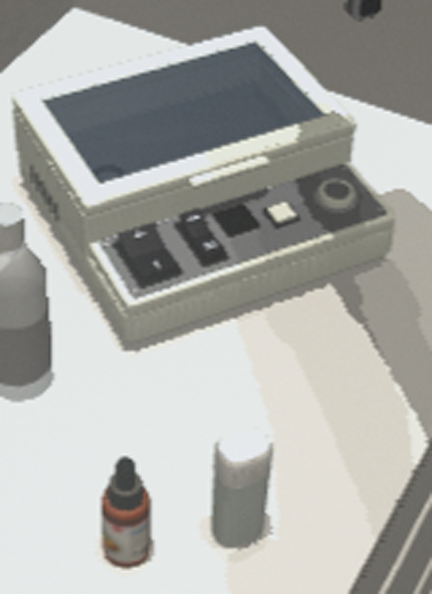

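The lid is shut, both rockers are tipped forward, the start key is back up, and the bottle and cartridge are still standing.

```bash
python3 -c "
from workcell import *
print(job_done())"
```

```text
the job is handed in; nothing more can be done
None
```

The long cycle is started and the job is handed in at about 19 s: I shut the lid, tipped the power and cycle rockers in order, then pressed the start key, which sprang back. The highest force I read was about 11 N, and I saw nothing else moved; no verdict came back.

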